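# Index the carving table one notch

## Robot

A 6-joint arm with a two-finger parallel gripper is mounted at the origin on a cart in front of the work surface, level with it; the furniture and walls round the work are solid. World frame = base frame: x ahead of the robot, y to its left, z up, the work surface at z = 0. Lengths are in m, angles in rad, forces in N, time in s.
With the tool pointing down it reaches from about 0.35 to 0.975 m from the base axis. Payload 4.9 kg.
Tool frame: the origin (TCP) lies at the very end of the fingers, on their centre line; the grasp point (between the pads) lies 19 mm behind it; z points along the fingers, y is the line along which they close (so a half turn about z gives the same grasp; the last joint's range is limited). The gripper opens to 85 mm and grips with 20 to 120 N. Pads are 22 mm wide; open, the fingers measure 114 mm over their backs; the gripper's body (76 mm by 85 mm) begins 54 mm behind the grasp point. The pads swing forward as they close: fully open they stand 13 mm farther back than shut.
Start: joints at [1.024, 0.053, 1.613, -0, 1.476, -0.119], TCP at [0.259, 0.569, 0.231] pointing down, gripper open.
Joint ranges: [-3.01, 3.01], [-1.01, 2.22], [0.06, 2.58], [-1.02, 4.17], [0.09, 2.62], [-3.14, 3.14]. Speed limits (rad/s): [2.57, 2.57, 3.14, 3.14, 3.14, 3.14].

## Interface

Orientations are given as a rotation vector (axis times angle).
In Python, from station import ctrl gives the robot as it stands.
- The arm moves only by the tool jog_arm, never from a script. Its argument "plan" is a list of rows, each a list of 7 numbers: the shift along the tool's x, y, z in units of 0.02 m (1.0 is 0.02 m), then the turn, a rotation vector about the tool's x, y, z in units of 45 degrees (1.0 is 45 degrees), then the opening, from -1 (shut) to 1 (fully open). A call has 1 to 8 rows; each row shifts and turns the commanded pose from where the row before left it, along the tool's axes as they then stand; what a row does not reach is not made up. A row lasts 1/10 s, in which the tool goes at most 50 mm and 8.59 degrees, less where a joint would pass 70% of its speed; a pose out of reach is approached as far as the arm can. A call with a number of a shift or a turn outside -1 to 1 is refused whole. A call with a gripper value outside its range is refused whole. The fingers move at their own pace and stop on an object; "grip_force" is the grip in N (left out, the last holds). Time passes only in rows, so rows that do not move let the fingers close. It gives the time, the measured TCP pose, the force, the opening and the grip force at its end, in the units of the state.
- ctrl.get_obs(): the state, without advancing time (a new reading comes with each control period).
- ctrl.get_image(name): name is "side" or "top"; returns (picture, depth): 400x640x3 uint8, red, green, blue; 400x640 float32, m along the optical axis (not along the pixel's ray), 0 where there is no reading.
- ctrl.camera_info(name): a dict with "camera_matrix" (3x3 intrinsics, pixels), "rvec" (rotation vector, rad) and "tvec" (3), from world to camera coordinates, as OpenCV has them. Camera axes: x right, y down, z forward; pixel columns grow to the right and rows downward; lengths in m; the calibration is good to about 2 mm. A picture is of the moment at which its call begins. camera_info takes no time and is no camera call.
- ctrl.finish_job(): hands the job in; it is judged then, once.
The state is a dict: "t": time; "q": joint angles; "dq": joint speeds; "effort": joint torques, N m; "tool_pos": TCP position; "tool_rot": TCP orientation; "contact_force": force on the tool from outside, world axes, zero at the start; "wrist_torque": the same for the moment, N m; "opening": finger opening in m; "grip_force": force on a finger pad.
Only numpy, scipy, OpenCV 4.12 (cv2) and the standard library are available. Lean on these libraries where they do the work, as an engineer would, in place of code of your own. Each camera call takes 0.05 s, during which the arm holds its last target. There are 200 camera calls.

## Task

Turn the little indexing table on the bench to its next notch, anticlockwise as seen from above, so that the wooden block on it presents its next edge: with closed fingertips in the dish on top of the indexing plunger press the plunger down, and keeping it down push it round with the table to the next notch, 45 degrees on, then let the plunger spring fully up so that it locks there. Do not grip, lift or touch the block, and leave the tools around alone.

Things in the scene. Friction and masses are not known exactly. Their poses are not given: they have to be found in the camera images.
- index_base: Fixed round grey foot of the indexing table, 160 mm across, on the bench. Origin on the turning axis at bench height, z up. On top of it is a fixed steel index plate, 190 mm across, 34 to 40 mm above the bench, with eight notches in its rim, 45 degrees apart; the plunger stands at the notch on this body's +x axis at the start, and the next notch lies on the line 45 degrees anticlockwise from that axis.
- index_table (a joint): Angle of the aluminium table (156 mm across, top 54 mm above the bench) on its vertical axis through index_base, rad, growing anticlockwise seen from above. About 0 at the start, 0.785 at the next notch. It turns stiffly (about 2 N pushed at the plunger) and stays where it is left; in a notch it is locked with about 0.02 rad of play either way.
- plunger (a joint): Travel of the plunger, m: 0 fully up, 0.012 fully down. Spring force up about 3 N when up, 9 N when down. Up, its collar locks in a notch; pressed 9 mm or more it is below the plate and the table can turn. Let go between notches it rises only until it rubs under the plate (about 0.008); one to four degrees off a notch it may hang part way (2 to 8 mm) on its chamfer and needs pressing and moving on.
- dish (a point): Centre of the floor of the round steel dish on top of the plunger, which is pressed. Its axis is 100 mm from the table's axis and it goes round with the table. The floor is 77 mm above the bench with the plunger up. The dish is 68 mm across outside and 56 mm inside, with a rim 10 mm higher than the floor, so that closed fingertips standing in it drag the table by friction and by the rim.
- nest (a point): Middle of the table top, 54 mm above the bench, on the turning axis: floor of the nest of four low steel strips (8 mm high) in which the block lies. It turns with the table.
- block: Loose block of reddish wood, 50 x 60 x 40 mm high, lying in the nest with 2 mm play and riding round with the table. Origin at the centre of its underside; its top is 94 mm above the bench. Not to be touched.
- tape_measure: Loose yellow tape measure, 62 x 85 x 37 mm, lying right of the indexing table, a bystander. Behind it, straight ahead of the robot, stands a fixed yellow crate with a tray on it: its front is 0.53 m from the robot axis, it spans y from -0.29 to 0.12, and is 0.31 m high with the things on the tray; swing the arm clear of it. Origin at the centre of its underside.
- mallet: Loose wooden mallet, 318 x 120 x 62 mm, lying on the bench, a bystander. Origin at the middle of its underside.
- try_square: Loose try square with a wooden stock, 100 x 170 x 15 mm, lying on the bench, a bystander. Origin at the middle of its underside.
- screwdriver: Loose screwdriver, 220 mm long, 24 mm high, lying behind the indexing table, a bystander. Origin at the middle of its underside.
- paint_tin: Loose paint tin, 78 mm across, 77 mm high, standing in front and to the right of the indexing table, a bystander. Origin at the centre of its underside.

How it is judged:
On the way, in this order (a step that is already met when the one before it is completed fails the run):
1. the plunger is pressed down with the table still at the first notch (value of joint plunger above 0.0065 m and value of joint index_table between -0.1 and 0.1 rad), for 0.1 s.
2. the table is half way to the next notch with the plunger out of the notches (value of joint plunger above 0.005 m and value of joint index_table between 0.24 and 0.54 rad), for 0.1 s.
3. the plunger has sprung up in the next notch (value of joint plunger below 0.002 m and value of joint index_table between 0.74 and 0.83 rad), for 0.2 s.
At the end, for the whole second after the job is handed in: The table stands still one notch (45 degrees, within 2.5 degrees) anticlockwise of where it started, the plunger is up within 2 mm and locked in the notch, and the block lies flat in its nest, within 10 mm of its middle (value of joint index_table between 0.7404 and 0.8304 rad and value of joint plunger below 0.002 m and velocity of joint index_table between -0.03 and 0.03 rad/s and distance between block and nest below 0.01 m and angle between block's own z axis and vertical below 0.1 rad and linear speed of block below 0.02 m/s); the robot touches nothing.
It fails at once if the block was touched by the robot (contact force between any of the fingers, the arm and block above 0.5 N).
It fails at once if the block was lifted or knocked out of its nest (distance between block and nest above 0.015 m).
It fails at once if a bystanding tool or tin was moved by more than 30 mm (distance of any of tape_measure, mallet, try_square, screwdriver, paint_tin from where it was at the start of the episode above 0.03 m).
It also fails if it takes over 45 s, if anything falls off the work surface, if the arm or the gripper's body presses on something with over 40 N, if the wrist force passes 120 N, or if a joint passes its speed limit or range.

## Working session

There is one attempt and no reset: what is moved stays moved. The work goes in short steps, Python scripts to look and compute and a tool call to move; the robot and the scene stay as the last step left them, time stands still between calls to the robot, and variables do not carry over. Pictures are saved under pics/ and viewed, at most 10 in all, crops included, and the job is handed in when it is done.

Besides the shell and the picture viewer there is one more tool, called by a JSON object that holds its "name" and its "arguments". jog_arm: Moves the arm, as the interface text tells. Shifts and turns lie within -1 to 1; 1 stands for 0.02 m of shift or 45 degrees of turn. Its arguments: {"type":"object","properties":{"plan":{"type":"array"},"grip_force":{"type":"number"}},"required":["plan"]}

```bash
mkdir -p pics
cat > h.py <<'E'
import numpy as np, cv2
from station import ctrl
def cam(n):
    i=ctrl.camera_info(n); K=np.array(i["camera_matrix"]);R=cv2.Rodrigues(np.array(i["rvec"],float))[0];t=np.array(i["tvec"],float).ravel();return K,R,t
def cloud(n,d):
    K,R,t=cam(n);v,u=np.mgrid[:d.shape[0],:d.shape[1]]
    p=np.stack([(u-K[0,2])/K[0,0]*d,(v-K[1,2])/K[1,1]*d,d],-1);return (p-t)@R
def ray(n,u,v,z):
    K,R,t=cam(n);c=-R.T@t;r=R.T@np.linalg.inv(K)@[u,v,1];return c+r*(z-c[2])/r[2]
E
python3 - <<'E'
from h import *
for n in("top","side"):
    p,d=ctrl.get_image(n);np.savez(f"{n}0.npz",p=p,d=d);cv2.imwrite(f"pics/{n}0.png",p[:,:,::-1])
    K,R,t=cam(n);print(n,-R.T@t,K[0,0],R.round(2).tolist())
o=ctrl.get_obs();print(o)
E
```

```text
top [ 0.35034753 -0.0241245   1.08484212] 367.0886064700626 [[-0.01, -1.0, -0.02], [-0.98, 0.02, -0.19], [0.19, 0.01, -0.98]]
side [0.07481834 0.13396565 0.96463055] 370.7209456091419 [[-0.3, -0.95, 0.01], [-0.84, 0.26, -0.48], [0.46, -0.16, -0.87]]
{'t': 0.1, 'q': array([ 1.02400738e+00,  5.33075780e-02,  1.61420844e+00,  1.72984310e-05,
        1.47600567e+00, -1.19001584e-01]), 'dq': array([-1.01453543e-03, -1.31524333e-03, -2.23675019e-03, -7.99422139e-04,
       -8.32119479e-05, -1.14013453e-03]), 'effort': array([ 1.59224196e-04, -3.94909143e+01, -3.71359956e+01, -9.79668954e-06,
        3.97572221e-03,  6.63534848e-06]), 'tool_pos': array([0.25897543, 0.56817563, 0.23014467]), 'tool_rot': array([-6.66719727e-01, -3.06936777e+00,  2.85433687e-03]), 'contact_force': array([-0.40753488, -0.11827006,  0.23097021]), 'wrist_torque': array([ 0.00028644,  0.00956189, -0.04867328]), 'grip_force': 0.0, 'opening': 0.08570869315150251}
```

View pics/top0.png

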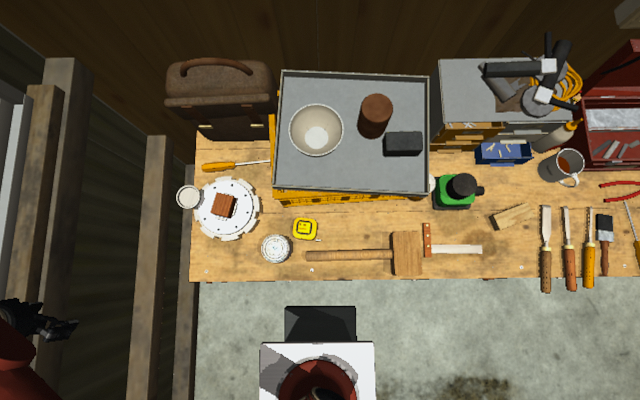

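View pics/side0.png

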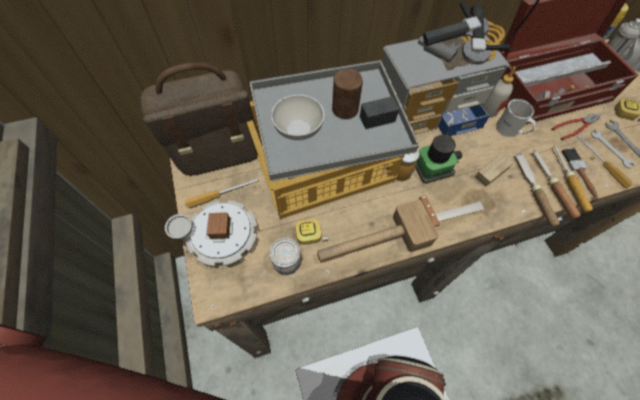

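The top view shows the table around (226,208), the block at (223,205) and the dish at (188,197), which is at the table's +y side. The side view has the table at (220,233), block at (218,225) and dish at (179,227). The tin is at (276,248) in the top view, and the paths to the dish look free.

Run:
```python
from h import *
S={}
rays={}
for n,(cu,cv),(du,dv) in(("top",(226,208),(188,197)),("side",(220,233),(179,227))):
    f=np.load(n+"0.npz");p,d=f["p"],f["d"];P=cloud(n,d);u0,v0=du,dv
    w=P[dv-22:dv+23,du-22:du+23].reshape(-1,3)
    w=w[np.hypot(*(w-P[dv,du])[:,:2].T)<.04]
    print(n,"dish px",P[dv,du].round(4),"hist z",np.histogram(w[:,2],bins=np.arange(.06,.11,.005))[0])
    rim=w[(w[:,2]>.081)&(w[:,2]<.1)];fl=w[(w[:,2]>.07)&(w[:,2]<.08)]
    for nm,q in(("rim",rim),("floor",fl)):
        if len(q)>5:
            (x,y),r=cv2.minEnclosingCircle(q[:,:2].astype(np.float32));print(nm,len(q),(round(x,4),round(y,4)),round(r,4),"medz",np.median(q[:,2]).round(4),"mean",q.mean(0).round(4))
    t=P.reshape(-1,3);t=t[np.hypot(*(t-P[cv,cu])[:,:2].T)<.12]
    q=t[(t[:,2]>.032)&(t[:,2]<.063)];(x,y),r=cv2.minEnclosingCircle(q[:,:2].astype(np.float32));
    q2=q[q[:,2]>.049];(x2,y2),r2=cv2.minEnclosingCircle(q2[:,:2].astype(np.float32))
    print("plate",(x,y),r,"table",(x2,y2),r2,len(q2), np.median(q2[:,2]))
    # grey-white contours by colour of the dish
    hsv=cv2.cvtColor(p,cv2.COLOR_RGB2HSV)
    m=((hsv[:,:,1]<50)&(hsv[:,:,2]>110)).astype(np.uint8);m[:, :150]=0;m[:,300:]=0
    for c in cv2.findContours(m,cv2.RETR_EXTERNAL,cv2.CHAIN_APPROX_NONE)[0]:
        if cv2.contourArea(c)>150:print("grey",cv2.contourArea(c),cv2.boundingRect(c),cv2.fitEllipse(c))
    b=(((hsv[:,:,0]<12)|(hsv[:,:,0]>172))&(hsv[:,:,1]>100)&(hsv[:,:,2]>40)); b[:cv-25]=0;b[cv+20:]=0;b[:,:cu-25]=0;b[:,cu+25:]=0
    B=P[b];B=B[(B[:,2]>.085)&(B[:,2]<.11)];print("block",len(B),B.mean(0).round(4),np.median(B[:,2]))
    big=cv2.resize(p[cv-50:cv+40,cu-60:cu+60],None,fx=6,fy=6,interpolation=cv2.INTER_CUBIC);S[n]=big[:,:,::-1]
cv2.imwrite("pics/crop0.png",cv2.resize(S["top"],None,fx=1,fy=1))
```

```text
top dish px [0.554  0.3537 0.08  ] hist z [  0   0  26 255  71 113   9   0   0]
rim 170 (0.554, 0.3525) 0.0345 medz 0.0865 mean [0.5544 0.3536 0.0862]
floor 281 (0.553, 0.3519) 0.0321 medz 0.0774 mean [0.5547 0.3545 0.0773]
plate (0.5285125374794006, 0.25621119141578674) 0.09560097008943558 table (0.5273517966270447, 0.2582918107509613) 0.0799565538764 1803 0.054432130860645495
grey 9936.0 (194, 281, 106, 119) ((241.67689514160156, 336.3782043457031), (103.18330383300781, 142.16128540039062), 17.859310150146484)
grey 581.0 (261, 235, 29, 28) ((274.914306640625, 248.20970153808594), (26.984617233276367, 27.59153175354004), 33.657920837402344)
grey 3420.5 (176, 176, 84, 65) ((222.6553192138672, 207.06332397460938), (59.86251449584961, 77.25434875488281), 102.97955322265625)
grey 2089.5 (273, 77, 27, 111) ((288.62103271484375, 148.36204528808594), (22.001617431640625, 158.94015502929688), 2.524955987930298)
block 18 [0.5213 0.2531 0.0943] 0.09471716838166136
side dish px [0.5565 0.3538 0.0755] hist z [  0   0  53 282  86 116   1   0   0]
rim 184 (0.5545, 0.354) 0.0344 medz 0.0856 mean [
[... 400 characters left out ...]
(176, 256, 124, 144) ((237.3933563232422, 328.6338195800781), (109.7797622680664, 176.52536010742188), 161.7097930908203)
grey 324.0 (159, 254, 16, 61) ((166.6230010986328, 288.9891662597656), (12.580912590026855, 57.10643768310547), 178.31735229492188)
grey 726.5 (269, 237, 31, 32) ((284.3524475097656, 252.42584228515625), (30.0595703125, 31.019567489624023), 34.723209381103516)
grey 3929.0 (165, 200, 92, 66) ((216.37005615234375, 231.5210418701172), (62.18727111816406, 85.80757904052734), 91.06669616699219)
grey 3289.5 (250, 74, 50, 101) ((277.49041748046875, 118.55398559570312), (48.744972229003906, 103.3947525024414), 174.7069091796875)
block 10 [0.5134 0.2493 0.0908] 0.08925176604578075
```

View pics/crop0.png

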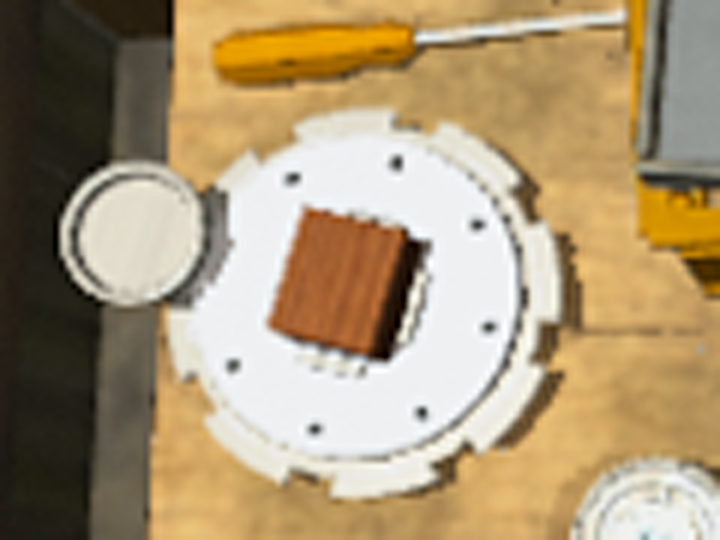

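The crop shows a clean dish circle around (135,233) with nothing around it. Both views agree on the dish at (0.554, 0.353), floor z 0.077 and rim 0.086. The plate axis is about (0.529, 0.257), 99 mm from the dish, which matches the 100 mm given. I'll start by squaring the tool to the world and closing the fingers.

{"name": "jog_arm", "arguments": {"plan": [[0, 0, 0, 0, 0, -0.18, -1], [0, 0, 0, 0, 0, -0.18, -1], [0, 0, 0, 0, 0, -0.18, -1], [0, -0.5, 0, 0, 0, 0, -1], [-0.7, -0.7, 0, 0, 0, 0, -1], [-1, -0.75, 0, 0, 0, 0, -1], [-1, -0.75, 0, 0, 0, 0, -1], [-1, -0.75, 0, 0, 0, 0, -1]]}}

```text
t: 0.9
tool_pos: [0.3334, 0.498, 0.2309]
tool_rot: [-0.011, -3.141, 0.001]
contact_force: [-0.0, 0.9, -0.1]
opening: -0.0003
grip_force: 0.0
```

{"name": "jog_arm", "arguments": {"plan": [[-1, -0.7, 0, 0, 0, 0, -1], [-1, -0.7, 0, 0, 0, 0, -1], [-1, -0.7, 0, 0, 0, 0, -1], [-1, -0.7, 0, 0, 0, 0, -1], [-1, -0.7, 0, 0, 0, 0, -1], [-1, -0.7, 0, 0, 0, 0, -1], [-1, -0.7, 0, 0, 0, 0, -1], [-1, -0.7, 0, 0, 0, 0, -1]]}}

```text
t: 1.7
tool_pos: [0.4929, 0.3854, 0.2309]
tool_rot: [-0.012, -3.141, 0.001]
contact_force: [0.3, 0.4, -0.5]
opening: 0.0001
grip_force: 0.0
```

{"name": "jog_arm", "arguments": {"plan": [[-1, -0.7, 0, 0, 0, 0, -1], [-1, -0.7, 0, 0, 0, 0, -1], [-0.9, -0.25, 0, 0, 0, 0, -1], [0, 0, 0.7, 0, 0, 0, -1], [0, 0, 1, 0, 0, 0, -1], [0, 0, 1, 0, 0, 0, -1], [0, 0, 1, 0, 0, 0, -1], [0, 0, 1, 0, 0, 0, -1]]}}

```text
t: 2.5
tool_pos: [0.5487, 0.3534, 0.135]
tool_rot: [-0.008, -3.139, 0.001]
contact_force: [0.0, 0.3, 0.6]
opening: 0.0003
grip_force: 0.0
```

{"name": "jog_arm", "arguments": {"plan": [[0, 0, 0.7, 0, 0, 0, -1], [0, 0, 0, 0, 0, 0, -1]]}}

```text
t: 2.7
tool_pos: [0.5478, 0.3527, 0.1195]
tool_rot: [-0.007, -3.136, 0.004]
contact_force: [-1.3, -1.5, -0.4]
opening: -0.0
grip_force: 0.0
```

Run:
```python
from h import *
print(ctrl.get_obs()["tool_pos"])
o=[]
for n in("top","side"):
    p,d=ctrl.get_image(n)
    K,R,t=cam(n);c,_=cv2.projectPoints(np.array([[.554,.353,.086],ctrl.get_obs()["tool_pos"]]),cv2.Rodrigues(R)[0],t,K,None);c=c.reshape(-1,2);print(n,c.round(1).tolist())
    u,v=c[0].astype(int);o.append(cv2.resize(p[v-45:v+45,u-45:u+45],(398,398),interpolation=cv2.INTER_CUBIC)[:,:,::-1])
cv2.imwrite("pics/near.png",np.hstack(o))
```

```text
[0.54777289 0.35273827 0.11945067]
top [[187.5, 196.6], [182.5, 195.9]]
side [[178.1, 226.1], [173.2, 221.4]]
```

View pics/near.png

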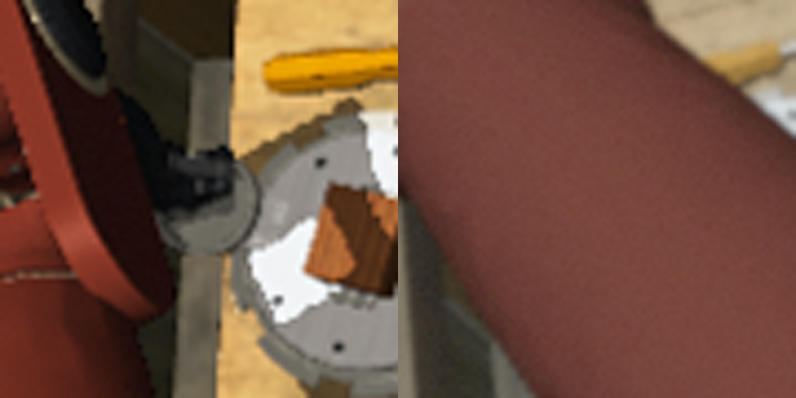

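The fingertips hang over the dish at about (205,185) of the left crop. The block is at (355,235) and well clear, while the arm hides the side view. I'll make up the 6 mm in x and go down.

{"name": "jog_arm", "arguments": {"plan": [[-0.3, 0, 0, 0, 0, 0, -1], [0, 0, 0.7, 0, 0, 0, -1], [0, 0, 0.7, 0, 0, 0, -1], [0, 0, 0.3, 0, 0, 0, -1], [0, 0, 0, 0, 0, 0, -1]]}}

```text
t: 3.3
tool_pos: [0.5551, 0.3528, 0.0866]
tool_rot: [-0.006, -3.138, 0.003]
contact_force: [-1.2, -0.3, -0.2]
opening: 0.0002
grip_force: 0.0
```

{"name": "jog_arm", "arguments": {"plan": [[0, 0, 0.3, 0, 0, 0, -1], [0, 0, 0.3, 0, 0, 0, -1], [0, 0, 0.2, 0, 0, 0, -1], [0, 0, 0, 0, 0, 0, -1]]}}

```text
t: 3.7
tool_pos: [0.5569, 0.3538, 0.0738]
tool_rot: [0.006, 3.141, 0.001]
contact_force: [-0.8, 0.4, 4.8]
opening: 0.0
grip_force: 2.1
```

{"name": "jog_arm", "arguments": {"plan": [[0, 0, 0.2, 0, 0, 0, -1], [0, 0, 0.17, 0, 0, 0, -1], [0, 0, 0, 0, 0, 0, -1], [0, 0, 0, 0, 0, 0, -1]]}}

```text
t: 4.1
tool_pos: [0.5571, 0.3538, 0.0677]
tool_rot: [0.006, 3.141, 0.0]
contact_force: [-2.6, -1.6, 7.9]
opening: -0.0002
grip_force: 3.6
```

{"name": "jog_arm", "arguments": {"plan": [[0, 0, 0.1, 0, 0, 0, -1], [0, 0, 0, 0, 0, 0, -1], [0.32, 0.07, 0, 0, 0, 0, -1], [0.32, 0.05, 0, 0, 0, 0, -1], [0.33, 0.03, 0, 0, 0, 0, -1], [0, 0, 0, 0, 0, 0, -1]]}}

```text
t: 4.7
tool_pos: [0.5386, 0.3573, 0.0668]
tool_rot: [0.005, 3.137, 0.002]
contact_force: [-1.1, -0.0, 9.0]
opening: -0.0002
grip_force: 4.1
```

```bash
cat > look.py <<'E'
from h import *
import sys
p,d=ctrl.get_image("top");P=cloud("top",d);o=ctrl.get_obs();print(o["tool_pos"].round(4),o["contact_force"].round(1))
# index holes: dark dots on table ring r~0.068
def dots(f):
    im,D=f
    K,R,t=cam("top");g=cv2.cvtColor(im,cv2.COLOR_RGB2GRAY)
    a=np.radians(np.arange(0,360,1.));r=np.arange(.03,.125,.001)
    A,Rr=np.meshgrid(a,r);q=np.stack([.529+Rr*np.cos(A),.257+Rr*np.sin(A),0*A+.054],-1).reshape(-1,3)
    c,_=cv2.projectPoints(q,cv2.Rodrigues(R)[0],t,K,None);c=c.reshape(*A.shape,2).astype(np.float32)
    return cv2.remap(g,c[...,0],c[...,1],cv2.INTER_CUBIC)
f=np.load("top0.npz")
S=[cv2.resize(dots(x)[::-1],(720,190)) for x in((f["p"],0),(p,0))]
u,v=226,208
cv2.imwrite(sys.argv[1],np.vstack([np.vstack(S)]))
w=P.reshape(-1,3);w=w[(np.hypot(w[:,0]-.529,w[:,1]-.257)<.14)&(np.hypot(w[:,0]-.529,w[:,1]-.257)>.075)&(w[:,2]>.068)&(w[:,2]<.079)]
if len(w)>8:print("rim pts",len(w),cv2.minEnclosingCircle(w[:,:2].astype(np.float32)))
cv2.imwrite(sys.argv[1].replace(".png","c.png"),cv2.resize(p[158:248,166:286],None,fx=6,fy=6,interpolation=cv2.INTER_CUBIC)[:,:,::-1])
E
python3 look.py pics/a1.png
```

```text
[0.5386 0.3573 0.0667] [-0.3 -1.1  8.9]
rim pts 67 ((0.5365325212478638, 0.3536430895328522), 0.03294865041971207)
```

View pics/a1c.png

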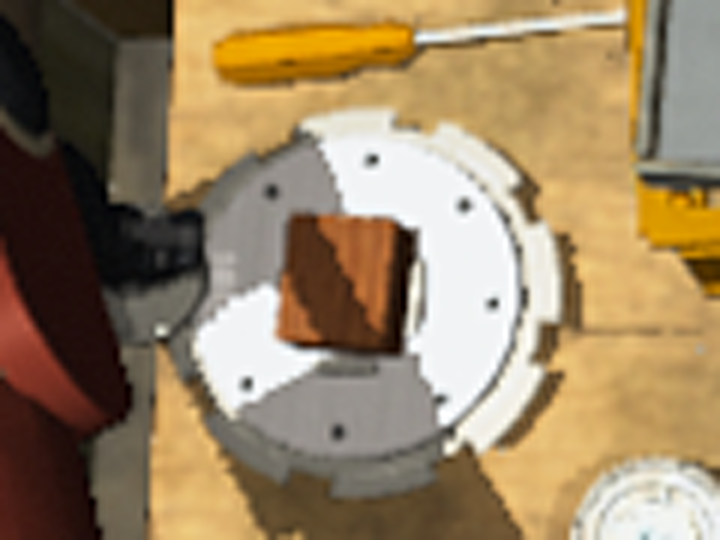

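The table is turning with the tool, as the block has gone round by about 11° (corners at (295,215) and (280,340)). Carry on.

{"name": "jog_arm", "arguments": {"plan": [[0.33, 0.02, 0, 0, 0, 0, -1], [0.33, 0, 0, 0, 0, 0, -1], [0.33, -0.02, 0, 0, 0, 0, -1], [0.32, -0.04, 0, 0, 0, 0, -1], [0.32, -0.06, 0, 0, 0, 0, -1], [0, 0, 0, 0, 0, 0, -1]]}}

```text
t: 5.35
tool_pos: [0.5061, 0.3553, 0.0668]
tool_rot: [0.005, 3.137, 0.002]
contact_force: [0.7, -0.9, 8.6]
opening: 0.0003
grip_force: 4.1
```

```bash
python3 look.py pics/a2.png
```

```text
[0.5062 0.3553 0.0668] [ 1.  -1.6  8.2]
rim pts 85 ((0.5068816542625427, 0.35297155380249023), 0.033623892813920975)
```

{"name": "jog_arm", "arguments": {"plan": [[0.32, -0.09, 0, 0, 0, 0, -1], [0.31, -0.11, 0, 0, 0, 0, -1], [0.3, -0.13, 0, 0, 0, 0, -1], [0.29, -0.15, 0, 0, 0, 0, -1], [0, 0, 0, 0, 0, 0, -1]]}}

```text
t: 5.9
tool_pos: [0.4817, 0.3461, 0.0668]
tool_rot: [0.005, 3.137, 0.004]
contact_force: [-0.3, 0.4, 8.9]
opening: -0.0001
grip_force: 4.1
```

```bash
python3 look.py pics/a3.png
```

```text
[0.4817 0.3461 0.0668] [-0.5 -0.9  7.8]
rim pts 77 ((0.48508015275001526, 0.3444282114505768), 0.03377426043152809)
```

View pics/a3.png

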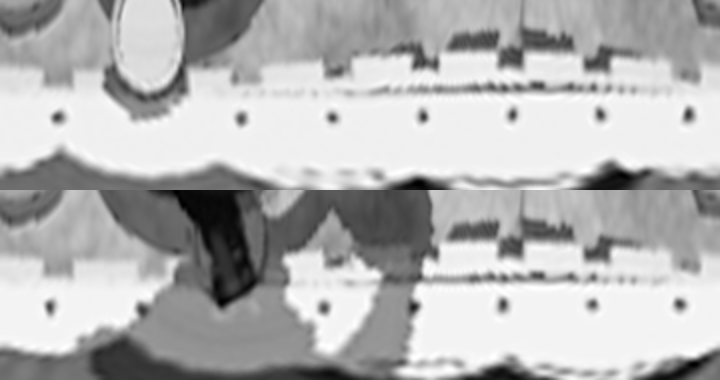

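The upper strip shows the start and the lower strip shows now, both unwrapped at 2 px/deg. The holes stand about 9 px short of the notch positions (e.g. 503 against 512, 680 against 689), so about 4.4° is left. I'll go on by that much.

{"name": "jog_arm", "arguments": {"plan": [[0.17, -0.09, 0, 0, 0, 0, -1], [0.17, -0.09, 0, 0, 0, 0, -1], [0, 0, 0, 0, 0, 0, -1]]}}

```text
t: 6.25
tool_pos: [0.4755, 0.3426, 0.0669]
tool_rot: [0.006, 3.136, 0.004]
contact_force: [1.6, -0.7, 8.5]
opening: 0.0002
grip_force: 4.1
```

```bash
cat >> look.py <<'E'
def holes(im):
    g=255-dots((im,0))[::-1][52:68].astype(float);r={}
    for a0 in(29,166,211,256,300,344):
        s=g[:,a0-9:a0+10];s=np.clip(s-np.median(s)-25,0,None).sum(0)
        r[a0]=(s*np.arange(a0-9,a0+10)).sum()/max(s.sum(),1)
    return r
a,b=holes(f["p"]),holes(p);print({k:round(b[k]-a[k],2) for k in a})
E
python3 look.py pics/a4.png
```

```text
[0.4755 0.3426 0.0669] [ 0.1 -0.6  7.9]
rim pts 76 ((0.479583740234375, 0.34094342589378357), 0.033259857445955276)
{29: np.float64(-0.52), 166: np.float64(-3.78), 211: np.float64(-4.63), 256: np.float64(-0.72), 300: np.float64(-0.14), 344: np.float64(-0.21)}
```

Well-lit holes are within about 0.4° of the notch. I'll ease up.

{"name": "jog_arm", "arguments": {"plan": [[0.02, -0.01, 0, 0, 0, 0, -1], [0, 0, -0.15, 0, 0, 0, -1], [0, 0, -0.15, 0, 0, 0, -1], [0, 0, -0.15, 0, 0, 0, -1], [0, 0, 0, 0, 0, 0, -1]]}}

```text
t: 6.8
tool_pos: [0.4745, 0.342, 0.0747]
tool_rot: [0.006, 3.138, 0.002]
contact_force: [3.4, 0.9, 3.4]
opening: -0.0
grip_force: 2.2
```

{"name": "jog_arm", "arguments": {"plan": [[0, 0, -0.1, 0, 0, 0, -1], [0, 0, -0.1, 0, 0, 0, -1], [0, 0, -0.2, 0, 0, 0, -1], [0, 0, -0.5, 0, 0, 0, -1], [0, 0, -1, 0, 0, 0, -1], [0, 0, -1, 0, 0, 0, -1], [0, 0, -1, 0, 0, 0, -1], [0, 0, -1, 0, 0, 0, -1]]}}

```text
t: 7.6
tool_pos: [0.4718, 0.3413, 0.1712]
tool_rot: [-0.005, -3.139, 0.001]
contact_force: [0.9, 0.5, 0.5]
opening: -0.0002
grip_force: 0.0
```

{"name": "jog_arm", "arguments": {"plan": [[0, 0, -1, 0, 0, 0, -1], [0, 0, -1, 0, 0, 0, -1], [1, 1, -1, 0, 0, 0, -1], [1, 1, 0, 0, 0, 0, -1], [1, 1, 0, 0, 0, 0, -1], [1, 1, 0, 0, 0, 0, -1], [1, 1, 0, 0, 0, 0, -1], [1, 1, 0, 0, 0, 0, -1]]}}

```text
t: 8.4
tool_pos: [0.3516, 0.4622, 0.2305]
tool_rot: [-0.005, -3.14, 0.002]
contact_force: [0.3, -0.4, -0.5]
opening: -0.0001
grip_force: 0.0
```

{"name": "jog_arm", "arguments": {"plan": [[1, 1, 0, 0, 0, 0, -1], [1, 1, 0, 0, 0, 0, -1], [0, 1, 0, 0, 0, 0, -1], [0, 1, 0, 0, 0, 0, -1], [0, 0, 0, 0, 0, 0, -1]]}}

```text
t: 8.9
tool_pos: [0.3124, 0.5431, 0.2303]
tool_rot: [-0.003, -3.14, 0.002]
contact_force: [-0.3, 0.1, -0.6]
opening: 0.0001
grip_force: 0.0
```

```bash
python3 look.py pics/a5.png
python3 - <<'E'
from h import *
for n in("top","side"):
    p,d=ctrl.get_image(n);w=cloud(n,d).reshape(-1,3)
    r=np.hypot(w[:,0]-.478,w[:,1]-.343)
    z=w[(r<.018)];z=z[(z[:,2]>.05)&(z[:,2]<.1)];print(n,"floor z",len(z),np.median(z[:,2]))
    q=w[(r<.045)&(w[:,2]>.079)&(w[:,2]<.1)]
    if len(q):print("rim",cv2.minEnclosingCircle(q[:,:2].astype(np.float32)),np.median(q[:,2]))
E
```

```text
[0.3127 0.5421 0.2302] [-0.8  0.9  0.3]
rim pts 262 ((0.47578683495521545, 0.34153175354003906), 0.03155476972460747)
{29: np.float64(0.45), 166: np.float64(0.73), 211: np.float64(0.68), 256: np.float64(0.7), 300: np.float64(0.8), 344: np.float64(0.75)}
top floor z 131 0.07737027709756465
rim ((0.47669002413749695, 0.3418133854866028), 0.03409579023718834) 0.0852237133329534
side floor z 152 0.0766304761259121
rim ((0.4781683385372162, 0.3425869047641754), 0.034220460802316666) 0.08533426170417245
```

View pics/a5c.png

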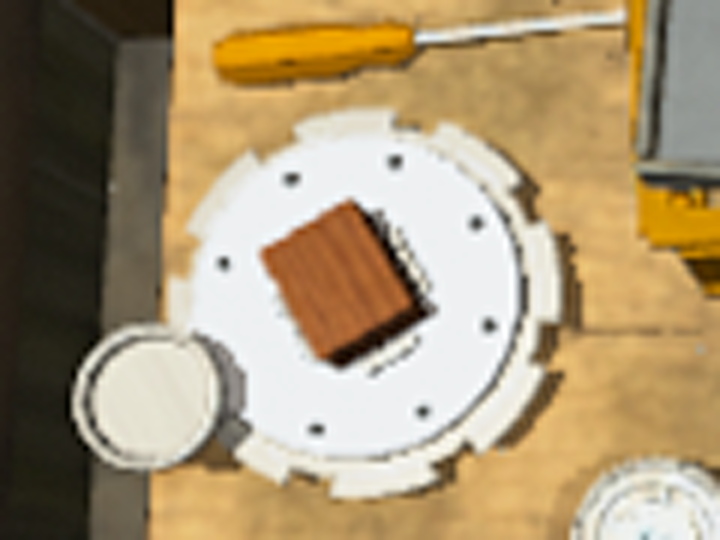

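The dish now sits at the next notch, at (147,397). Its floor is at 0.077 m, the same as at the start, so the plunger is up. The holes are 45° on to within 0.8°, and the block is in its nest with the screwdriver and tin in place.

```bash
python3 -c "
from station import ctrl
print(ctrl.finish_job())"
```

```text
the job is handed in; nothing more can be done
None
```

The job is handed in (no verdict came back): the table turned one notch anticlockwise, measured at 45° to within about 0.8°, with the plunger fully up, the block still in its nest and the arm clear.

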